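# Fit the support post into the titration stand and clamp it

### The job

Take the round post (not the hexagonal one) out of the rod rack and feed it foot first into the open collet of the titration stand, pushing it gently down past the drag of the friction ring until it is fully home on the hidden depth stop, without forcing it. Then swing the collet's lever fully closed so that the post is clamped there, and let go; leave the hex bar in its rack and everything else on the bench where it stands.

Things in the scene. Friction and masses are not known exactly. Their poses are not given: they have to be found in the camera images.
- post_mid (a point): Centre (half-way up) of the round post: plain steel round bar, 14 mm diameter, 170 mm long, 0.15 to 0.25 kg, foot chamfered 2 mm, z axis along the bar. At the start it stands upright in one of the rack's holes, its foot 8 mm above the bench, so that 120 mm of it shows above the rack; the hole has about 1 mm of play. It can be gripped anywhere above the rack
- hex_mid (a point): Centre of the other bar, which stays where it is: a hexagonal steel bar 12 mm across flats and 130 mm long, standing in another hole of the same rack
- rack_top (a point): Centre of the top face of the grey rod rack (block 50 x 190 x 50 mm high, fixed; this point is 50 mm above the bench). Three holes in a row along its y axis, 60 mm apart, the middle one at this point; the round post and the hex bar stand in the two end holes, either way round; the middle hole is empty
- stand: White foot plate of the titration stand, 150 x 130 x 15 mm, fixed; origin on the bench under the collet axis, z up. The collet, an octagonal steel tube 43 mm across, stands upright at its middle
- collet_mouth (a point): Centre of the collet's open mouth, on the collet axis (z, up), 112 mm above the bench. The mouth is a funnel 28 mm wide at the top that narrows over 12 mm to a straight bore with 1.2 mm of play around the post; inside are a friction ring and, below it, a depth stop (see bore)
- bore (a point): Top of the straight bore, on the axis 12 mm below the mouth. 16 to 24 mm below the mouth the post's foot meets a ring that must be pushed down against a steady 7 N drag (the post's weight will not move it, and it stays put). 30 to 80 mm below the mouth, unseen and set anew each time, is the depth stop, a fixed pin felt as a hard rise beyond the drag; over 20 N on it spoils its setting
- clamp_lever (a joint): Angle of the collet's clamping lever about the collet axis (vertical through collet_mouth), in rad, counter-clockwise from above: 0 fully open, 1.4 fully closed (end of its travel), starts between 0 and 0.2. It turns with a steady friction of about 0.35 N m (3.5 N at the grip) and stays where it is left
- lever_grip (a point): The lever's upright grip, a black round peg 16 mm in diameter, rising from the dark lever arm; this point is on the peg's axis 80 mm above the bench, 100 mm from the collet axis; the peg's top is at 100 mm, the lever arm's top (12 mm wide) at 50 mm. The grip travels in a level circle about the collet axis, from 0 (pointing along the stand's -y side) counter-clockwise as the joint grows
- bod_a: Bystander: glass-stoppered sample bottle, 66 mm diameter, 149 mm tall, origin under its centre
- bod_b: Bystander: another such glass-stoppered bottle, origin under its centre
- bod_c: Bystander: a third such glass-stoppered bottle, origin under its centre
- reagent: Bystander: white plastic reagent bottle, 68 mm diameter, 170 mm tall, origin under its centre
- vial: Bystander: small amber vial, 26 mm diameter, 50 mm tall, standing on the stand's foot plate; origin under its centre
- dish: Bystander: white porcelain dish, 80 mm diameter, 20 mm tall, origin under its centre
- driver: Bystander: screwdriver lying on the bench
Not all that is in view belongs to the job. Leave any pink or turquoise look-alike of the stand alone.

How it is judged:
By the outcome, as a careful person would: the job done as asked, in the order asked, and still so for the second after the job is handed in, with the robot touching nothing.
It also fails if it takes over 58 s, if anything falls off the work surface, if the arm or the gripper's body presses on something with over 40 N, if the wrist force passes 120 N, or if a joint passes its speed limit or range.

### The arm

A 6-joint arm with a two-finger parallel gripper is mounted at the origin on the work surface. World frame = base frame: x ahead of the robot, y to its left, z up, the work surface at z = 0. Lengths are in m, angles in rad, forces in N, time in s.
With the tool pointing down it reaches from about 0.35 to 0.975 m from the base axis. Payload 4.9 kg.
Tool frame: the origin (TCP) lies midway between the tips of the shut fingers; the grasp point (between the pads) lies 19 mm behind it; z points along the fingers, y is the line along which they close (so a half turn about z gives the same grasp; the last joint's range is limited). The gripper opens to 85 mm and grips with 20 to 120 N. Pads are 22 mm wide; open, the fingers measure 114 mm over their backs; the gripper's body (76 mm by 85 mm) begins 54 mm behind the grasp point. The pads swing forward as they close: fully open they stand 13 mm farther back than shut.
Start: joints at [-1.358, 0.053, 1.613, -0, 1.476, -0.119], TCP at [0.204, -0.591, 0.202] pointing down, gripper open.
Joint ranges: [-3.01, 3.01], [-1.01, 2.22], [0.06, 2.58], [-1.02, 4.17], [0.09, 2.62], [-3.14, 3.14]. Speed limits (rad/s): [2.57, 2.57, 3.14, 3.14, 3.14, 3.14].

### API

Orientations are given as a rotation vector (axis times angle).
In Python, from workcell import robot, viewer gives the robot as it stands.
- The arm moves only by the tool arm_command, never from a script. Its argument "targets" is a list of rows, each an object of numbers: "tx", "ty", "tz": the shift along the tool's x, y, z in m; "yaw": the turn about the tool's z in rad; "hand": the gripper's target within -1 to 1 (shut at 1, half-way at 0, fully open at -1). A call has 1 to 10 rows; each row shifts and turns the commanded pose from where the row before left it, along the tool's axes as they then stand; what a row does not reach is not made up. A row lasts 1/8 s, in which the tool goes at most 62.5 mm and 10.7 degrees, less where a joint would pass 70% of its speed; a pose out of reach is approached as far as the arm can. A call is refused whole if a number of a shift passes 0.0625 or a number of a turn 0.188, either way. A call with a gripper value outside its range is refused whole. The fingers move at their own pace and stop on an object; "grip_force" is the grip in N (left out, the last holds). Time passes only in rows, so rows that do not move let the fingers close. It gives the time, the measured TCP pose, the force, the opening and the grip force at its end, in the units of the state.
- robot.sense(): the state, without advancing time (a new reading comes with each control period).
- viewer.capture(name): name is "side" or "top"; returns a dict with "frame" (384x512x3 uint8, red, green, blue), "fovy" (degrees; the focal length in pixels is half the picture's height over the tangent of half this angle, whatever the lens; pixels are square), "cx", "cy" (the principal point, pixels), "position" and "attitude" of the camera in the world. Camera axes: x right, y down, z forward; pixel columns grow to the right and rows downward; lengths in m; the calibration is good to about 2 mm. A picture is of the moment at which its call begins. There is no depth.
- robot.job_done(): hands the job in; it is judged then, once.
Trained networks look in a picture, given as the dict that the camera call returned (one of the last four; its "shot" number tells which), for a name from the list of things; names that differ only in an ending like _2 or _b are one class to them, and where a whole thing is asked for, a point or a joint stands for the part that bears it (a point fixed in the world has none). Each returns a list of dicts, best first, with "p" (0 to 1); they miss things now and then, are a little off and sometimes report something else, mostly with a low value. They report only what shows in the picture. A call takes as long as a camera call. They do not tell look-alikes from the thing itself.
- viewer.outline_of(name, picture): "region" (384x512 bool, what is visible of it) and "box" ([left, top, right, bottom] in pixels, round what is visible of it).
The state is a dict: "time": time; "joint_positions": joint angles; "qvel": joint speeds; "effort": joint torques, N m; "tcp_pos": TCP position; "eef_rot": TCP orientation; "contact_force": force on the tool from outside, world axes, zero at the start; "wrist_torque": the same for the moment, N m; "finger_gap": finger opening in m; "finger_force": force on a finger pad.
Only numpy, scipy, OpenCV 4.12 (cv2) and the standard library are available. Lean on these libraries where they do the work, as an engineer would, in place of code of your own. Each camera call takes 0.05 s, during which the arm holds its last target. There are 200 camera calls.

## Working session

There is one attempt and no reset: what is moved stays moved. The work goes in short steps, Python scripts to look and compute and a tool call to move; the robot and the scene stay as the last step left them, time stands still between calls to the robot, and variables do not carry over. Pictures are saved under pics/ and viewed, at most 10 in all, crops included, and the job is handed in when it is done.

Besides the shell and the picture viewer there is one more tool, called by a JSON object that holds its "op" and its "data". arm_command: Moves the arm, as the interface text tells. Its arguments: {"type":"object","properties":{"targets":{"type":"array"},"grip_force":{"type":"number"}},"required":["targets"]}

```bash
mkdir -p pics; cat > h.py <<'E'
import numpy as np, cv2
from scipy.spatial.transform import Rotation as R
from workcell import robot, viewer
def att(c):
    a=np.array(c["attitude"],float)
    if a.shape==(3,3): return a
    return R.from_rotvec(a).as_matrix() if a.size==3 else R.from_quat(a).as_matrix()
def f(c): return c["frame"].shape[0]/2/np.tan(np.radians(c["fovy"])/2)
def ray(c,u,v):
    d=att(c)@np.array([(u-c["cx"])/f(c),(v-c["cy"])/f(c),1]); return np.array(c["position"]),d
def atz(c,u,v,z):
    p,d=ray(c,u,v); return p+d*(z-p[2])/d[2]
def proj(c,P):
    q=att(c).T@(np.array(P)-c["position"]); return np.array([c["cx"]+f(c)*q[0]/q[2],c["cy"]+f(c)*q[1]/q[2]])
def save(c,n,k=1.5):
    cv2.imwrite("pics/"+n,cv2.resize(c["frame"][:,:,::-1],None,fx=k,fy=k))
E
python3 - <<'E'
from h import *
s=robot.sense(); print({k:np.round(v,3).tolist() for k,v in s.items()})
for n in("top","side"):
    c=viewer.capture(n); save(c,n+"0.png")
    print(n,c["fovy"],c["cx"],c["cy"],np.round(c["position"],3),c["attitude"])
    for nm in("post_mid","hex_mid","rack_top","stand","collet_mouth","clamp_lever","lever_grip","bod_a","reagent","vial","dish","driver"):
        try:
            for o in viewer.outline_of(nm,c)[:3]:
                m=o["region"]; v,u=np.nonzero(m); print(nm,round(o["p"],2),np.round(o["box"]).tolist(),round(u.mean(),1),round(v.mean(),1))
        except Exception as e: print(nm,e)
E
```

```text
{'time': 0.0, 'joint_positions': [-1.358, 0.053, 1.614, -0.0, 1.476, -0.119], 'qvel': [0.001, -0.0, 0.0, 0.0, -0.001, 0.001], 'effort': [-0.0, -39.368, -37.018, -0.0, 0.007, 0.0], 'tcp_pos': [0.203, -0.59, 0.201], 'eef_rot': [-3.096, -0.518, 0.0], 'contact_force': [-0.274, 0.147, 0.123], 'wrist_torque': [0.016, -0.048, 0.032], 'finger_force': 0.0, 'finger_gap': 0.085}
top 49.898354920944634 261.9259473726433 191.09622845015326 [0.411 0.078 1.266] [-2.15540337  2.18141861 -0.10215257]
post_mid 0.45 [243.0, 181.0, 250.0, 189.0] 244.1 184.8
hex_mid 0.46 [324.0, 153.0, 391.0, 211.0] 350.2 180.3
hex_mid 0.4 [199.0, 182.0, 207.0, 188.0] 202.9 184.8
rack_top 0.73 [196.0, 182.0, 207.0, 189.0] 202.3 184.6
rack_top 0.56 [192.0, 178.0, 257.0, 200.0] 225.0 188.1
stand 0.94 [186.0, 249.0, 248.0, 309.0] 211.7 280.4
stand 0.78 [343.0, 235.0, 420.0, 292.0] 374.7 261.4
stand 0.75 [321.0, 155.0, 391.0, 211.0] 349.6 180.2
collet_mouth 0.93 [350.0, 235.0, 420.0, 292.0] 375.0 261.1
collet_mouth 0.85 [189.0, 249.0, 245.0, 311.0] 211.4 280.6
clamp_lever 0.72 [368.0, 253.0, 420.0, 268.0] 397.5 257.3
clamp_l
[... 1477 characters left out ...]
 297.1
lever_grip 0.96 [188.0, 325.0, 233.0, 382.0] 214.8 354.4
lever_grip 0.87 [301.0, 275.0, 359.0, 320.0] 335.4 296.4
lever_grip 0.79 [158.0, 191.0, 183.0, 218.0] 172.1 205.8
bod_a 0.86 [204.0, 192.0, 232.0, 247.0] 218.1 222.5
bod_a 0.77 [343.0, 162.0, 367.0, 210.0] 355.8 189.3
bod_a 0.67 [307.0, 142.0, 325.0, 187.0] 313.9 168.0
reagent 0.77 [376.0, 193.0, 413.0, 266.0] 395.0 232.2
reagent 0.64 [342.0, 160.0, 368.0, 212.0] 356.2 188.9
vial 0.81 [278.0, 266.0, 292.0, 291.0] 284.6 280.5
dish 0.68 [323.0, 204.0, 350.0, 224.0] 335.0 214.9
dish 0.55 [298.0, 277.0, 358.0, 317.0] 335.2 296.6
driver 0.67 [265.0, 159.0, 271.0, 202.0] 267.0 182.4
driver 0.63 [189.0, 159.0, 227.0, 186.0] 200.1 174.4
```

View pics/top0.png

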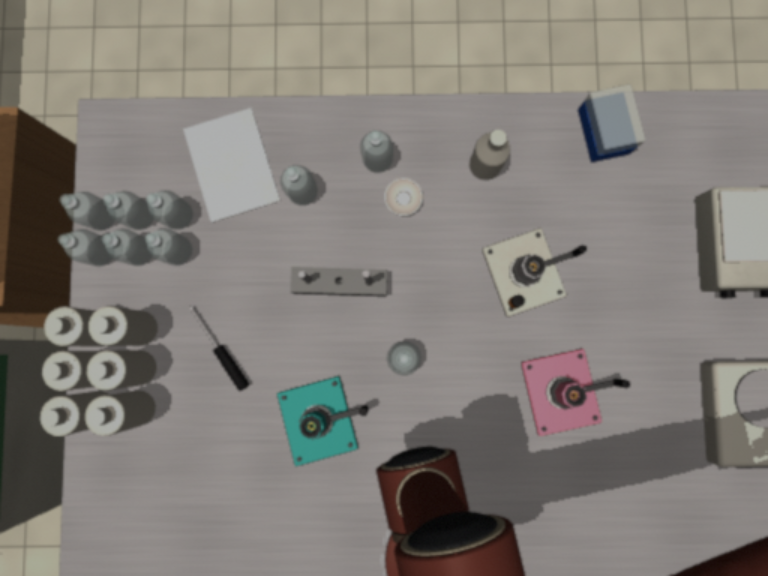

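View pics/side0.png

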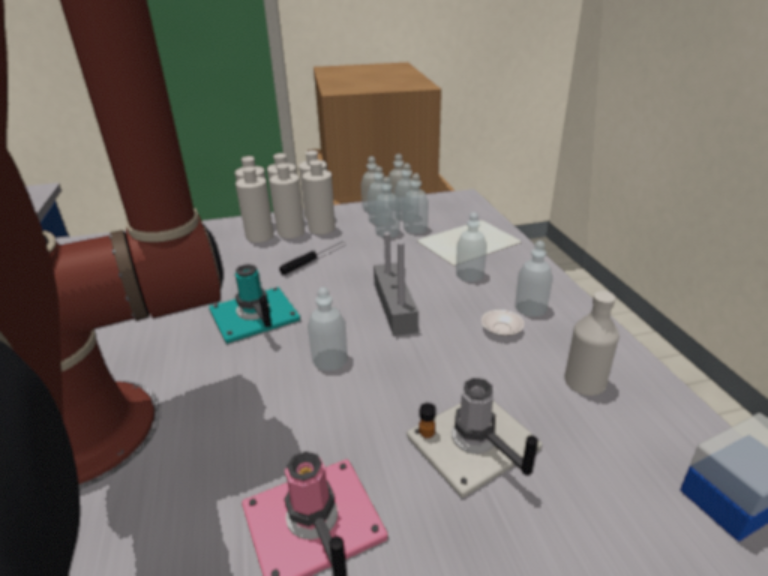

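Top picture: the white stand is at about (525,270), with its lever pointing right to (580,250). The rack is at (340,281), with a bar in each end hole at (303,276) and (369,275). The pink and turquoise stands are decoys. In the side view the near bar at (402,275) looks taller. I'll enlarge these areas.

```bash
python3 - <<'E'
from h import *
t=viewer.capture("top"); s=viewer.capture("side")
def cr(c,u,v,w,h): return cv2.resize(c["frame"][v:v+h,u:u+w,::-1],(400,300),interpolation=cv2.INTER_CUBIC)
o=np.vstack([np.hstack([cr(t,186,165,80,60),cr(t,316,145,80,60)]),np.hstack([cr(s,230,150,80,60),cr(s,270,245,100,75)])])
cv2.imwrite("pics/crop.png",o)
for z in (0.138,.178): print(z,atz(t,202,183,z),atz(t,245,183,z))
# candidate: predicted pixel of tops given side
print("corners rack",[atz(t,u,v,.05).round(3).tolist() for u,v in((194,179),(258,179),(258,197),(194,197))])
print("stand corners", [atz(t,u,v,.015).round(3).tolist() for u,v in((359,154),(376,196),(340,209),(323,165))])
E
```

```text
0.138 [0.54725158 0.2475998  0.138     ] [0.54578728 0.12919889 0.138     ]
0.178 [0.54241651 0.24159087 0.178     ] [0.54100415 0.12739022 0.178     ]
corners rack [[0.57, 0.285, 0.05], [0.568, 0.094, 0.05], [0.514, 0.095, 0.05], [0.516, 0.284, 0.05]]
stand corners [[0.646, -0.216, 0.015], [0.516, -0.263, 0.015], [0.478, -0.152, 0.015], [0.613, -0.105, 0.015]]
```

View pics/crop.png

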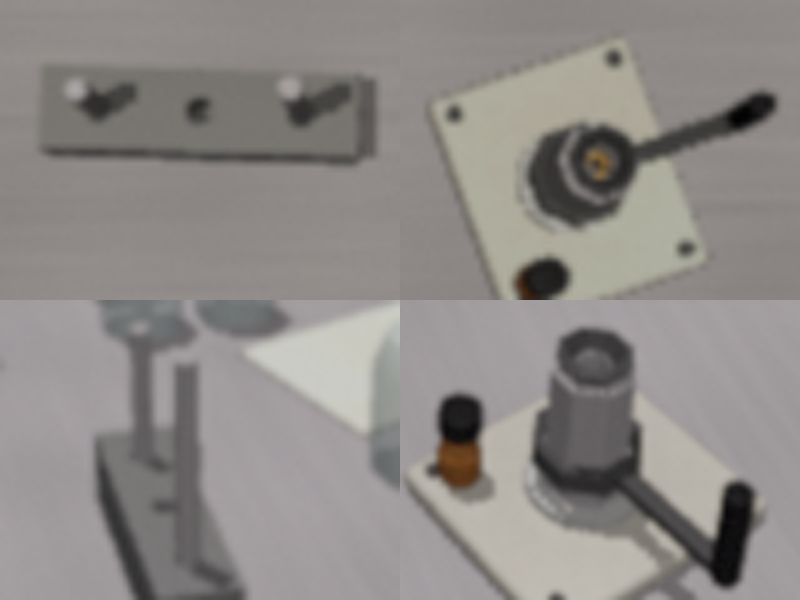

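Crop: the right/near bar's top is at top px (244,182.4). The mouth is at top px (355.6,177.6) and side px (318.5,258.8). The peg top is at top px (389,165.6) and side px (354.5,292.5). Hole spacing only fits 120 mm if the right bar is the 178 mm one, so that is the round post.

```bash
cat >> h.py <<'E'
from scipy.optimize import least_squares
def tri(cs,uvs,z=None):
    def r(x):
        P=x if z is None else [x[0],x[1],z]
        return np.concatenate([proj(c,P)-uv for c,uv in zip(cs,uvs)])
    o=least_squares(r,[.5,0,.1] if z is None else [.5,0]); return o.x.round(4),o.fun.round(1)
E
python3 - <<'E'
from h import *
t=viewer.capture("top"); s=viewer.capture("side")
for n,a,b,z in(("right bar",(244,182.4),(267.2,162.5),.178),("left bar",(201,182.6),(258.6,157.5),.138),("mouth",(355.6,177.6),(318.5,258.7),.112),("peg top",(389,165.6),(354.5,292.5),.1)):
    print(n,tri((t,s),(a,b)),tri((t,s),(a,b),z),atz(t,*a,z).round(4),atz(s,*b,z).round(4))
q=robot.sense(); print(R.from_rotvec(q["eef_rot"]).as_matrix().round(3))
E
```

```text
right bar (array([0.5447, 0.1299, 0.1738]), array([ 0.1, -0.6, -0.6,  0.1])) (array([0.544 , 0.1283]), array([ 0.6, -0.5, -0.7, -1. ])) [0.5426 0.13   0.178 ] [0.5442 0.1221 0.178 ]
left bar (array([0.5512, 0.2513, 0.1298]), array([ 0.1, -0.6, -0.7,  0.1])) (array([0.5499, 0.2478]), array([ 0.9, -0.6, -0.9, -1.9])) [0.5484 0.2504 0.138 ] [0.5493 0.2351 0.138 ]
mouth (array([ 0.5641, -0.1833,  0.1064]), array([ 0.3, -1.1, -0.8,  0.1])) (array([ 0.5627, -0.1853]), array([ 1.5, -0.9, -0.8, -1.1])) [ 0.5603 -0.1811  0.112 ] [ 0.5631 -0.1889  0.112 ]
peg top (array([ 0.596 , -0.28  ,  0.1016]), array([ 0.1, -0.4, -0.2,  0. ])) (array([ 0.5965, -0.2794]), array([-0.2, -0.4, -0.2,  0.4])) [ 0.5952 -0.2801  0.1   ] [ 0.5973 -0.2787  0.1   ]
[[ 0.945  0.326 -0.   ]
 [ 0.326 -0.945  0.   ]
 [ 0.    -0.    -1.   ]]
```

{"op": "arm_command", "data": {"targets": [{"tx": 0.0279,"ty": -0.0285,"tz": -0.01,"hand": -1},{"tx": 0.0279,"ty": -0.0285,"tz": -0.01},{"tx": 0.0279,"ty": -0.0285,"tz": -0.01},{"tx": 0.0279,"ty": -0.0285,"tz": -0.01},{"tx": 0.0279,"ty": -0.0285,"tz": -0.01},{"tx": 0.0279,"ty": -0.0285,"tz": -0.01},{"tx": 0.0279,"ty": -0.0285,"tz": -0.01},{"tx": 0.0279,"ty": -0.0285,"tz": -0.01},{"tx": 0.0279,"ty": -0.0285},{"tx": 0.0279,"ty": -0.0285}], "grip_force": 40}}

```text
invalid input
```

{"op": "arm_command", "data": {"targets": [{"tx": 0.0279,"ty": -0.0285},{"tx": 0.0279,"ty": -0.0285},{"tx": 0.0279,"ty": -0.0285},{"tx": 0.0279,"ty": -0.0285},{"tx": 0.0279,"ty": -0.0285},{"tx": 0.0279,"ty": -0.0285},{"tx": 0.0279,"ty": -0.0285},{"tx": 0.0279,"ty": -0.0285},{"tx": 0.0279,"ty": -0.0285},{"tx": 0.0279,"ty": -0.0285}]}}

```text
invalid input
```

{"op": "arm_command", "data": {"targets": [{"tx": 0.028,"ty": -0.0285,"tz": -0.01,"yaw": 0,"hand": -1},{"tx": 0.028,"ty": -0.0285,"tz": -0.01,"yaw": 0,"hand": -1},{"tx": 0.028,"ty": -0.0285,"tz": -0.01,"yaw": 0,"hand": -1},{"tx": 0.028,"ty": -0.0285,"tz": -0.01,"yaw": 0,"hand": -1},{"tx": 0.028,"ty": -0.0285,"tz": -0.01,"yaw": 0,"hand": -1},{"tx": 0.028,"ty": -0.0285,"tz": -0.01,"yaw": 0,"hand": -1},{"tx": 0.028,"ty": -0.0285,"tz": -0.01,"yaw": 0,"hand": -1},{"tx": 0.028,"ty": -0.0285,"tz": -0.01,"yaw": 0,"hand": -1},{"tx": 0.028,"ty": -0.0285,"tz": 0,"yaw": 0,"hand": -1},{"tx": 0.028,"ty": -0.0285,"tz": 0,"yaw": 0,"hand": -1}], "grip_force": 40}}

```text
time: 2.75
tcp_pos: [0.376, -0.2291, 0.2827]
eef_rot: [3.098, 0.518, 0.001]
contact_force: [0.1, -0.5, -0.1]
finger_gap: 0.0852
finger_force: 0.0
```

{"op": "arm_command", "data": {"targets": [{"tx": 0.028,"ty": -0.0285,"tz": 0,"yaw": 0,"hand": -1},{"tx": 0.028,"ty": -0.0285,"tz": 0,"yaw": 0,"hand": -1},{"tx": 0.028,"ty": -0.0285,"tz": 0,"yaw": 0,"hand": -1},{"tx": 0.028,"ty": -0.0285,"tz": 0,"yaw": 0,"hand": -1},{"tx": 0.028,"ty": -0.0285,"tz": 0,"yaw": 0,"hand": -1},{"tx": 0.028,"ty": -0.0285,"tz": 0,"yaw": 0,"hand": -1},{"tx": 0.028,"ty": -0.0285,"tz": 0,"yaw": 0,"hand": -1},{"tx": 0.028,"ty": -0.0285,"tz": 0,"yaw": 0,"hand": -1},{"tx": 0.028,"ty": -0.0285,"tz": 0,"yaw": 0,"hand": -1},{"tx": 0.025,"ty": -0.0275,"tz": 0,"yaw": 0,"hand": -1}]}}

```text
time: 4.0
tcp_pos: [0.5453, 0.1299, 0.2823]
eef_rot: [3.098, 0.519, 0.0]
contact_force: [1.0, 0.3, 0.6]
finger_gap: 0.0853
finger_force: 0.0
```

{"op": "arm_command", "data": {"targets": [{"tx": 0,"ty": 0,"tz": 0.028,"yaw": 0,"hand": -1},{"tx": 0,"ty": 0,"tz": 0.028,"yaw": 0,"hand": -1},{"tx": 0,"ty": 0,"tz": 0.028,"yaw": 0,"hand": -1},{"tx": 0,"ty": 0,"tz": 0.028,"yaw": 0,"hand": -1},{"tx": 0,"ty": 0,"tz": 0.028,"yaw": 0,"hand": -0.5},{"tx": 0,"ty": 0,"tz": 0.028,"yaw": 0,"hand": 0},{"tx": 0,"ty": 0,"tz": 0,"yaw": 0,"hand": 0.2},{"tx": 0,"ty": 0,"tz": 0,"yaw": 0,"hand": 0.2}], "grip_force": 25}}

```text
time: 5.0
tcp_pos: [0.5456, 0.1286, 0.1155]
eef_rot: [3.098, 0.519, 0.003]
contact_force: [0.8, -0.3, -0.3]
finger_gap: 0.0342
finger_force: 0.0
```

```bash
python3 - <<'E'
from h import *
t=viewer.capture("top"); s=viewer.capture("side")
def cr(c,u,v,w,h): return cv2.resize(c["frame"][v:v+h,u:u+w,::-1],(400,300),interpolation=cv2.INTER_CUBIC)
cv2.imwrite("pics/g1.png",np.hstack([cr(t,200,150,80,60),cr(s,226,130,80,60)]))
q=robot.sense(); print(q["tcp_pos"],q["contact_force"],q["finger_gap"]); 
p=np.array(q["tcp_pos"]);print(proj(s,p+[0,0,.019]),proj(s,[.5447,.1299,.133]))
E
```

```text
[0.54613441 0.12865859 0.11625043] [ 0.1633816   0.20259256 -0.18931481] 0.034332225788046976
[267.37442906 175.46737648] [266.74568882 176.05261621]
```

View pics/g1.png

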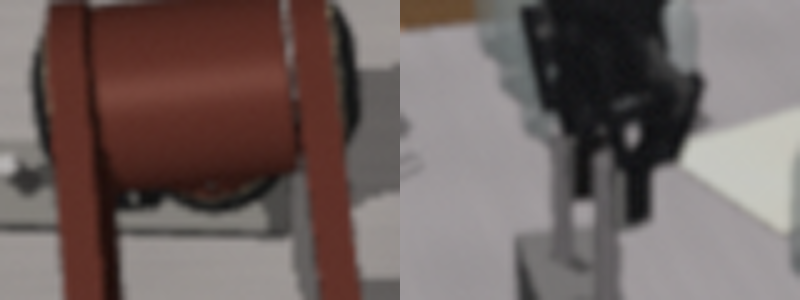

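The round post stands between the two fingertips in the side view (crop x 606, between 583 and 637). I'll close on it.

{"op": "arm_command", "data": {"targets": [{"tx": 0,"ty": 0,"tz": 0,"yaw": 0,"hand": 0.5},{"tx": 0,"ty": 0,"tz": 0,"yaw": 0,"hand": 1},{"tx": 0,"ty": 0,"tz": 0,"yaw": 0,"hand": 1},{"tx": 0,"ty": 0,"tz": 0,"yaw": 0,"hand": 1},{"tx": 0,"ty": 0,"tz": 0,"yaw": 0,"hand": 1}], "grip_force": 25}}

```text
time: 5.72
tcp_pos: [0.5455, 0.1291, 0.1154]
eef_rot: [-3.097, -0.519, -0.003]
contact_force: [-1.6, 2.3, 5.5]
finger_gap: 0.013
finger_force: 25.0
```

{"op": "arm_command", "data": {"targets": [{"tx": 0,"ty": 0,"tz": 0,"yaw": 0,"hand": 1},{"tx": 0,"ty": 0,"tz": -0.01,"yaw": 0,"hand": 1},{"tx": 0,"ty": 0,"tz": -0.02,"yaw": 0,"hand": 1},{"tx": 0,"ty": 0,"tz": -0.02,"yaw": 0,"hand": 1},{"tx": 0,"ty": 0,"tz": -0.025,"yaw": 0,"hand": 1},{"tx": 0,"ty": 0,"tz": -0.025,"yaw": 0,"hand": 1},{"tx": 0,"ty": 0,"tz": -0.025,"yaw": 0,"hand": 1},{"tx": 0,"ty": 0,"tz": -0.025,"yaw": 0,"hand": 1}], "grip_force": 50}}

```text
time: 6.72
tcp_pos: [0.5449, 0.1274, 0.2669]
eef_rot: [3.096, 0.517, 0.001]
contact_force: [0.1, -0.2, -1.1]
finger_gap: 0.0126
finger_force: 48.8
```

{"op": "arm_command", "data": {"targets": [{"tx": -0.0084,"ty": 0.03,"tz": 0,"yaw": 0,"hand": 1},{"tx": -0.0084,"ty": 0.03,"tz": 0,"yaw": 0,"hand": 1},{"tx": -0.0084,"ty": 0.03,"tz": 0,"yaw": 0,"hand": 1},{"tx": -0.0084,"ty": 0.03,"tz": 0,"yaw": 0,"hand": 1},{"tx": -0.0084,"ty": 0.03,"tz": 0,"yaw": 0,"hand": 1},{"tx": -0.0084,"ty": 0.03,"tz": 0,"yaw": 0,"hand": 1},{"tx": -0.0084,"ty": 0.03,"tz": 0,"yaw": 0,"hand": 1},{"tx": -0.0084,"ty": 0.03,"tz": 0,"yaw": 0,"hand": 1},{"tx": -0.0084,"ty": 0.03,"tz": 0,"yaw": 0,"hand": 1},{"tx": -0.0084,"ty": 0.03,"tz": 0,"yaw": 0,"hand": 1}]}}

```text
time: 7.98
tcp_pos: [0.5627, -0.1845, 0.2661]
eef_rot: [3.096, 0.517, -0.001]
contact_force: [0.2, 0.4, -1.5]
finger_gap: 0.0128
finger_force: 48.9
```

{"op": "arm_command", "data": {"targets": [{"tx": 0,"ty": 0,"tz": 0.01,"yaw": 0,"hand": 1},{"tx": 0,"ty": 0,"tz": 0.01,"yaw": 0,"hand": 1},{"tx": 0,"ty": 0,"tz": 0,"yaw": 0,"hand": 1}]}}

```text
time: 8.35
tcp_pos: [0.5623, -0.1815, 0.2428]
eef_rot: [-3.097, -0.52, 0.004]
contact_force: [-0.4, 0.1, -1.4]
finger_gap: 0.0129
finger_force: 48.9
```

```bash
python3 - <<'E'
from h import *
t=viewer.capture("top"); s=viewer.capture("side")
cv2.imwrite("pics/i1.png",np.hstack([cv2.resize(c["frame"][v:v+h,u:u+w,::-1],(400,600),interpolation=cv2.INTER_CUBIC) for c,u,v,w,h in((s,285,190,80,120),(t,320,140,80,120))]))
q=robot.sense(); print(q["tcp_pos"],q["contact_force"],q["finger_gap"],q["eef_rot"]); 
p=np.array(q["tcp_pos"]);print([proj(s,p+[0,0,dz]).round(1) for dz in(.019,0,-.106)],proj(s,[.5641,-.1833,.112]),proj(s,[.563,-.184,.112]))
E
```

```text
[ 0.56302155 -0.18178002  0.24417889] [ 0.01568918  0.02926127 -0.70785726] 0.012451924011957691 [-3.09815992e+00 -5.20343039e-01  7.51635967e-04]
[array([322.7, 193.2]), array([321.9, 202. ]), array([318. , 246.5])] [317.90292754 256.78328867] [317.52903921 257.11388116]
```

View pics/i1.png

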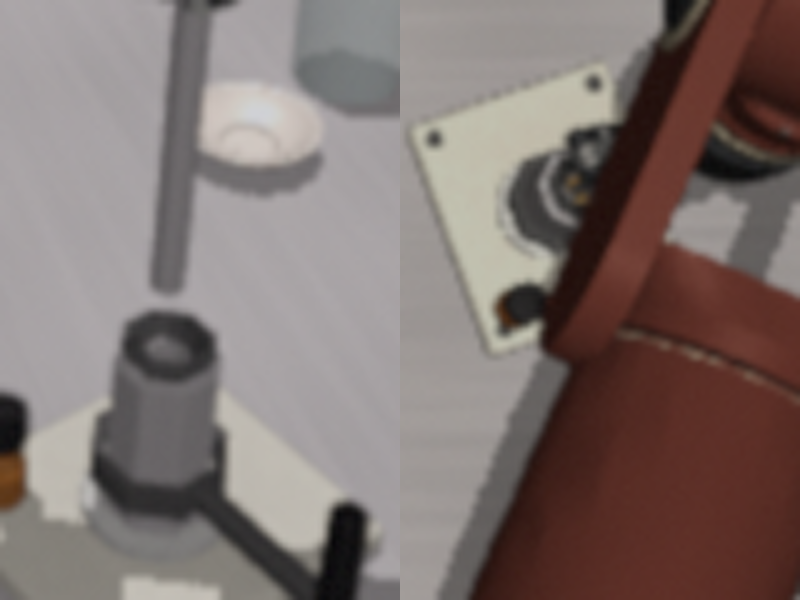

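```bash
python3 - <<'E'
from h import *
s=viewer.capture("side"); q=robot.sense(); p=np.array(q["tcp_pos"])
f0=np.array([318.4,247.6])-proj(s,[p[0],p[1],p[2]-.106])  # camera bias seen at foot
w=least_squares(lambda x:proj(s,[x[0],x[1],.112])+f0-[319,259],[.56,-.18]).x
print(p,w,f0)
g=cv2.cvtColor(s["frame"],cv2.COLOR_RGB2GRAY)
M=R.from_rotvec(q["eef_rot"]).as_matrix(); print(M.T@np.r_[w-p[:2],0], M.round(4)[:,2],q["contact_force"])
E
```

```text
[ 0.56322232 -0.18189411  0.24449315] [ 0.56455248 -0.186436  ] [0.28260322 1.2339297 ]
[-2.26637913e-04  4.72723387e-03  1.24860155e-06] [ 1.e-04 -2.e-04 -1.e+00] [-0.30307824  0.03960532 -0.96400493]
```

{"op": "arm_command", "data": {"targets": [{"tx": 0,"ty": 0.0035,"tz": 0.008,"yaw": 0,"hand": 1},{"tx": 0,"ty": 0,"tz": 0.01,"yaw": 0,"hand": 1},{"tx": 0,"ty": 0,"tz": 0.008,"yaw": 0,"hand": 1},{"tx": 0,"ty": 0,"tz": 0.003,"yaw": 0,"hand": 1},{"tx": 0,"ty": 0,"tz": 0.003,"yaw": 0,"hand": 1},{"tx": 0,"ty": 0,"tz": 0,"yaw": 0,"hand": 1}]}}

```text
time: 9.25
tcp_pos: [0.5643, -0.1858, 0.2121]
eef_rot: [-3.098, -0.519, 0.0]
contact_force: [-0.2, -0.2, -1.4]
finger_gap: 0.0127
finger_force: 49.0
```

{"op": "arm_command", "data": {"targets": [{"tx": 0,"ty": 0,"tz": 0.002,"yaw": 0,"hand": 1},{"tx": 0,"ty": 0,"tz": 0.002,"yaw": 0,"hand": 1},{"tx": 0,"ty": 0,"tz": 0,"yaw": 0,"hand": 1}]}}

```text
time: 9.62
tcp_pos: [0.5644, -0.1857, 0.2082]
eef_rot: [-3.098, -0.519, -0.0]
contact_force: [-0.4, 1.0, -1.1]
finger_gap: 0.0126
finger_force: 49.1
```

```bash
python3 -c "
from h import *
q=robot.sense();M=R.from_rotvec(q['eef_rot']).as_matrix();print(q['tcp_pos'],M.T@q['contact_force'],M.T@q['wrist_torque'])"
```

```text
[ 0.56435351 -0.18571632  0.208232  ] [-0.03710343 -1.06932097  1.09738634] [ 0.05186094  0.09448332 -0.01284768]
```

{"op": "arm_command", "data": {"targets": [{"tx": 0,"ty": 0,"tz": 0.002,"yaw": 0,"hand": 1},{"tx": 0,"ty": 0,"tz": 0.001,"yaw": 0,"hand": 1},{"tx": 0,"ty": 0,"tz": 0,"yaw": 0,"hand": 1}]}}

```text
time: 10.0
tcp_pos: [0.5642, -0.1854, 0.2046]
eef_rot: [-3.098, -0.519, 0.0]
contact_force: [0.4, 1.7, -0.5]
finger_gap: 0.0126
finger_force: 49.3
```

```bash
python3 -c "
from h import *
q=robot.sense();M=R.from_rotvec(q['eef_rot']).as_matrix();print(q['tcp_pos'],M.T@q['contact_force'],M.T@q['wrist_torque'])"
```

```text
[ 0.56418427 -0.18544476  0.20462824] [ 0.98013696 -1.46320746  0.49115285] [0.35204726 0.24445598 0.05719099]
```

{"op": "arm_command", "data": {"targets": [{"tx": 0.0007,"ty": -0.0015,"tz": 0.001,"yaw": 0,"hand": 1},{"tx": 0,"ty": 0,"tz": 0.002,"yaw": 0,"hand": 1},{"tx": 0,"ty": 0,"tz": 0,"yaw": 0,"hand": 1}]}}

```text
time: 10.38
tcp_pos: [0.5642, -0.1842, 0.2015]
eef_rot: [-3.098, -0.519, 0.001]
contact_force: [0.5, 0.5, -1.5]
finger_gap: 0.0122
finger_force: 49.0
```

```bash
python3 -c "
from h import *
q=robot.sense();M=R.from_rotvec(q['eef_rot']).as_matrix();print(q['tcp_pos'],M.T@q['contact_force'],M.T@q['wrist_torque'])"
```

```text
[ 0.56417793 -0.18417668  0.20152928] [ 0.62140803 -0.32384892  1.54577546] [0.01530379 0.03087816 0.02605328]
```

{"op": "arm_command", "data": {"targets": [{"tx": 0.0003,"ty": -0.0003,"tz": 0.002,"yaw": 0,"hand": 1},{"tx": 0,"ty": 0,"tz": 0.002,"yaw": 0,"hand": 1},{"tx": 0,"ty": 0,"tz": 0.002,"yaw": 0,"hand": 1},{"tx": 0,"ty": 0,"tz": 0,"yaw": 0,"hand": 1}]}}

```text
time: 10.88
tcp_pos: [0.5651, -0.1839, 0.1974]
eef_rot: [3.098, 0.519, 0.002]
contact_force: [-0.3, -0.2, 4.0]
finger_gap: 0.0127
finger_force: 49.8
```

```bash
python3 -c "
from h import *
q=robot.sense();M=R.from_rotvec(q['eef_rot']).as_matrix();print(q['tcp_pos'],M.T@q['contact_force'],M.T@q['wrist_torque'])"
```

```text
[ 0.56509084 -0.18394914  0.19741498] [-0.37310497  0.0414491  -3.97683131] [ 0.21583565 -0.18579213 -0.00654546]
```

{"op": "arm_command", "data": {"targets": [{"tx": 0,"ty": 0,"tz": 0.0015,"yaw": 0,"hand": 1},{"tx": 0,"ty": 0,"tz": 0.0015,"yaw": 0,"hand": 1}]}}

```text
time: 11.12
tcp_pos: [0.5652, -0.184, 0.1945]
eef_rot: [3.098, 0.519, 0.002]
contact_force: [-0.6, 0.8, 5.8]
finger_gap: 0.0124
finger_force: 50.0
```

{"op": "arm_command", "data": {"targets": [{"tx": 0,"ty": 0,"tz": 0.0015,"yaw": 0,"hand": 1},{"tx": 0,"ty": 0,"tz": 0.0015,"yaw": 0,"hand": 1}]}}

```text
time: 11.38
tcp_pos: [0.5652, -0.184, 0.1915]
eef_rot: [3.098, 0.519, 0.002]
contact_force: [-1.0, 1.4, 5.2]
finger_gap: 0.0125
finger_force: 50.0
```

{"op": "arm_command", "data": {"targets": [{"tx": 0,"ty": -0.0003,"tz": 0.0015,"yaw": 0,"hand": 1},{"tx": 0,"ty": 0,"tz": 0.0015,"yaw": 0,"hand": 1}]}}

```text
time: 11.62
tcp_pos: [0.5651, -0.1838, 0.1885]
eef_rot: [3.097, 0.519, 0.002]
contact_force: [-1.6, -0.3, 5.0]
finger_gap: 0.0126
finger_force: 49.9
```

{"op": "arm_command", "data": {"targets": [{"tx": 0,"ty": 0,"tz": 0.0015,"yaw": 0,"hand": 1},{"tx": 0,"ty": 0,"tz": 0.0015,"yaw": 0,"hand": 1}]}}

```text
time: 11.88
tcp_pos: [0.5651, -0.1838, 0.1855]
eef_rot: [3.097, 0.519, 0.002]
contact_force: [-1.3, 0.4, 4.4]
finger_gap: 0.0127
finger_force: 49.9
```

{"op": "arm_command", "data": {"targets": [{"tx": -0.0003,"ty": 0,"tz": 0.0015,"yaw": 0,"hand": 1},{"tx": 0,"ty": 0,"tz": 0.0015,"yaw": 0,"hand": 1}]}}

```text
time: 12.12
tcp_pos: [0.5658, -0.1841, 0.1851]
eef_rot: [3.096, 0.518, 0.007]
contact_force: [-1.6, 1.8, 15.0]
finger_gap: 0.0122
finger_force: 51.5
```

{"op": "arm_command", "data": {"targets": [{"tx": 0,"ty": 0,"tz": 0,"yaw": 0,"hand": 1}]}}

```text
time: 12.25
tcp_pos: [0.5658, -0.1841, 0.1852]
eef_rot: [3.096, 0.518, 0.007]
contact_force: [-1.4, 0.6, 11.0]
finger_gap: 0.0129
finger_force: 51.2
```

{"op": "arm_command", "data": {"targets": [{"tx": 0,"ty": 0,"tz": 0.0008,"yaw": 0,"hand": 1},{"tx": 0,"ty": 0,"tz": 0,"yaw": 0,"hand": 1}]}}

```text
time: 12.5
tcp_pos: [0.566, -0.1842, 0.1852]
eef_rot: [3.096, 0.519, 0.008]
contact_force: [-1.4, 1.6, 14.5]
finger_gap: 0.0125
finger_force: 51.6
```

{"op": "arm_command", "data": {"targets": [{"tx": 0,"ty": 0,"tz": -0.0015,"yaw": 0,"hand": 1},{"tx": 0,"ty": 0,"tz": -0.001,"yaw": 0,"hand": 1},{"tx": 0,"ty": 0,"tz": 0,"yaw": 0,"hand": 1}]}}

```text
time: 12.88
tcp_pos: [0.5652, -0.1839, 0.1852]
eef_rot: [3.097, 0.519, 0.004]
contact_force: [-1.3, 0.8, 7.4]
finger_gap: 0.0123
finger_force: 50.2
```

{"op": "arm_command", "data": {"targets": [{"tx": 0,"ty": 0,"tz": -0.0008,"yaw": 0,"hand": 0.5},{"tx": 0,"ty": 0,"tz": 0,"yaw": 0,"hand": 0},{"tx": 0,"ty": 0,"tz": 0,"yaw": 0,"hand": 0},{"tx": 0,"ty": 0,"tz": 0,"yaw": 0,"hand": -0.2},{"tx": 0,"ty": 0,"tz": -0.01,"yaw": 0,"hand": -0.2},{"tx": 0,"ty": 0,"tz": -0.02,"yaw": 0,"hand": -0.2},{"tx": 0,"ty": 0,"tz": -0.025,"yaw": 0,"hand": -0.2},{"tx": 0,"ty": 0,"tz": -0.025,"yaw": 0,"hand": -0.2},{"tx": 0,"ty": 0,"tz": -0.02,"yaw": 0,"hand": -0.2}]}}

```text
time: 14.0
tcp_pos: [0.5648, -0.1839, 0.2869]
eef_rot: [3.097, 0.519, 0.004]
contact_force: [0.2, -0.6, -0.1]
finger_gap: 0.0512
finger_force: 0.0
```

{"op": "arm_command", "data": {"targets": [{"tx": 0,"ty": 0.03,"tz": 0,"yaw": 0,"hand": -0.2},{"tx": 0,"ty": 0.03,"tz": 0,"yaw": 0,"hand": -0.2},{"tx": 0,"ty": 0.03,"tz": 0,"yaw": 0,"hand": -0.2},{"tx": 0,"ty": 0.011,"tz": 0,"yaw": -0.17,"hand": -0.2},{"tx": 0,"ty": 0,"tz": 0,"yaw": -0.17,"hand": -0.2},{"tx": 0,"ty": 0,"tz": 0,"yaw": -0.17,"hand": -0.2},{"tx": 0,"ty": 0,"tz": 0,"yaw": -0.17,"hand": -0.2},{"tx": 0,"ty": 0,"tz": 0,"yaw": -0.17,"hand": -0.2},{"tx": 0,"ty": 0,"tz": 0,"yaw": -0.17,"hand": -0.2},{"tx": 0,"ty": 0,"tz": 0,"yaw": -0.17,"hand": -0.2}]}}

```text
time: 15.25
tcp_pos: [0.5973, -0.2792, 0.2848]
eef_rot: [2.269, 2.172, 0.0]
contact_force: [0.3, 0.9, 0.3]
finger_gap: 0.0509
finger_force: 0.0
```

{"op": "arm_command", "data": {"targets": [{"tx": 0,"ty": 0,"tz": 0,"yaw": -0.17,"hand": -0.2},{"tx": 0,"ty": 0,"tz": 0,"yaw": -0.17,"hand": -0.2},{"tx": 0,"ty": 0,"tz": 0,"yaw": 0,"hand": -0.2},{"tx": 0,"ty": 0,"tz": 0,"yaw": 0,"hand": -0.2}]}}

```text
time: 15.75
tcp_pos: [0.5973, -0.2791, 0.2842]
eef_rot: [1.879, 2.517, 0.0]
contact_force: [-0.0, -0.2, -0.6]
finger_gap: 0.0512
finger_force: 0.0
```

```bash
python3 - <<'E'
from h import *
s=viewer.capture("side")
cv2.imwrite("pics/l1.png",cv2.resize(s["frame"][150:360,220:440,::-1],(630,600),interpolation=cv2.INTER_CUBIC))
q=robot.sense(); print(q["tcp_pos"],q["contact_force"],q["finger_gap"],q["joint_positions"]); 
p=np.array(q["tcp_pos"]);print(R.from_rotvec(q["eef_rot"]).as_matrix().round(3))
# expected post top pixels for foot z
print([(z,proj(s,[.5645,-.184,z+.17]).round(1)) for z in(.074,.079,.084)], proj(s,[.596,-.28,.1]))
E
```

```text
[ 0.59723297 -0.27912823  0.28409321] [-0.02310866 -0.19764391  0.04535137] 0.05163467235394956 [-5.49988113e-01  9.75654302e-02  1.43069556e+00 -1.75368885e-05
  1.61300855e+00 -8.39046082e-01]
[[-0.285  0.959  0.   ]
 [ 0.959  0.285 -0.   ]
 [-0.     0.    -1.   ]]
[(0.074, array([323.2, 202.6])), (0.079, array([323.4, 200.3])), (0.084, array([323.6, 198. ]))] [354.18536137 293.1527492 ]
```

View pics/l1.png

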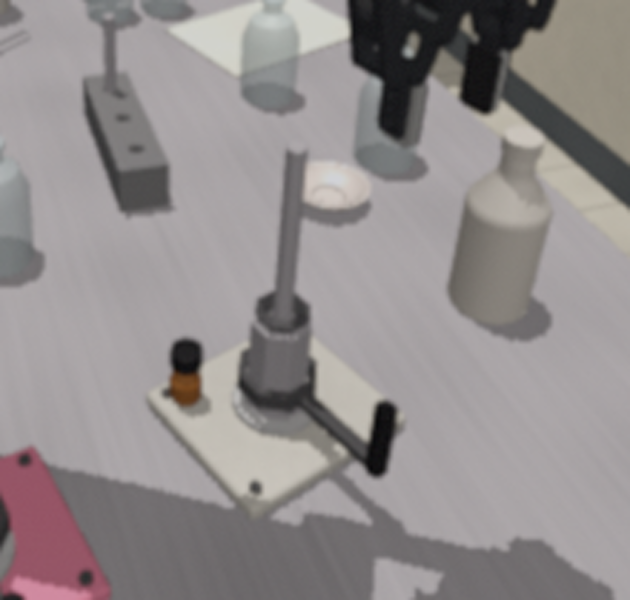

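The post stands in the collet, its top at side px (323.7,202.5), which agrees with the stop depth I felt. The peg top is at about (354,292), below the open fingers. I'll go down over it.

{"op": "arm_command", "data": {"targets": [{"tx": 0,"ty": 0,"tz": 0.022,"yaw": 0,"hand": -0.2},{"tx": 0,"ty": 0,"tz": 0.022,"yaw": 0,"hand": -0.2},{"tx": 0,"ty": 0,"tz": 0.022,"yaw": 0,"hand": -0.2},{"tx": 0,"ty": 0,"tz": 0.022,"yaw": 0,"hand": -0.2},{"tx": 0,"ty": 0,"tz": 0.022,"yaw": 0,"hand": -0.2},{"tx": 0,"ty": 0,"tz": 0.022,"yaw": 0,"hand": -0.2},{"tx": 0,"ty": 0,"tz": 0.022,"yaw": 0,"hand": -0.2},{"tx": 0,"ty": 0,"tz": 0.022,"yaw": 0,"hand": -0.2},{"tx": 0,"ty": 0,"tz": 0.022,"yaw": 0,"hand": -0.2},{"tx": 0,"ty": 0,"tz": 0.022,"yaw": 0,"hand": -0.2}]}}

```text
time: 17.05
tcp_pos: [0.5972, -0.2791, 0.0623]
eef_rot: [1.876, 2.52, -0.0]
contact_force: [0.4, 0.1, -0.2]
finger_gap: 0.0513
finger_force: 0.0
```

{"op": "arm_command", "data": {"targets": [{"tx": 0,"ty": 0,"tz": 0,"yaw": 0,"hand": 0.3},{"tx": 0,"ty": 0,"tz": 0,"yaw": 0,"hand": 0.8},{"tx": 0,"ty": 0,"tz": 0,"yaw": 0,"hand": 0.8},{"tx": 0,"ty": 0,"tz": 0,"yaw": 0,"hand": 0.8}], "grip_force": 20}}

```text
time: 17.55
tcp_pos: [0.5977, -0.2793, 0.0644]
eef_rot: [1.875, 2.519, 0.0]
contact_force: [1.7, -0.3, -2.4]
finger_gap: 0.0143
finger_force: 19.7
```

{"op": "arm_command", "data": {"targets": [{"tx": 0.0016,"ty": 0.014,"tz": 0,"yaw": -0.14,"hand": 0.8},{"tx": 0.0016,"ty": 0.014,"tz": 0,"yaw": -0.14,"hand": 0.8},{"tx": 0.0016,"ty": 0.014,"tz": 0,"yaw": -0.14,"hand": 0.8},{"tx": 0.0016,"ty": 0.014,"tz": 0,"yaw": -0.14,"hand": 0.8}]}}

```text
time: 18.05
tcp_pos: [0.6427, -0.2484, 0.0644]
eef_rot: [1.1, 2.942, -0.004]
contact_force: [-1.7, -3.1, -0.6]
finger_gap: 0.0139
finger_force: 19.8
```

```bash
cat > lv.py <<'E'
from h import *
q=robot.sense();M=R.from_rotvec(q['eef_rot']).as_matrix();p=np.array(q["tcp_pos"]);d=p[:2]-[.565,-.184]
print(p.round(4),"r",np.hypot(*d),"th",np.arctan2(d[1],d[0]),"Ftool",(M.T@q['contact_force']).round(1),q["finger_gap"],q["time"],"c",(M.T@np.r_[-d,0]).round(4))
E
python3 lv.py
```

```text
[ 0.6427 -0.2484  0.0644] r 0.10094148355428414 th -0.6920008920316716 Ftool [-0.7 -3.5  0.7] 0.013912222164580847 18.05 c [ 0.1009 -0.0024 -0.0002]
```

{"op": "arm_command", "data": {"targets": [{"tx": 0.0015,"ty": 0.014,"tz": 0,"yaw": -0.14,"hand": 0.8},{"tx": 0.0015,"ty": 0.014,"tz": 0,"yaw": -0.14,"hand": 0.8},{"tx": 0.0015,"ty": 0.014,"tz": 0,"yaw": -0.14,"hand": 0.8},{"tx": 0.0013,"ty": 0.012,"tz": 0,"yaw": -0.12,"hand": 0.8}]}}

```text
time: 18.55
tcp_pos: [0.6652, -0.1991, 0.0645]
eef_rot: [0.276, 3.126, -0.005]
contact_force: [1.7, -4.3, -4.7]
finger_gap: 0.0141
finger_force: 19.6
```

```bash
python3 lv.py
```

```text
[ 0.6652 -0.1991  0.0645] r 0.10138343541210453 th -0.14970868553085473 Ftool [-2.4 -3.9  4.7] 0.014144124146001953 18.55 c [ 0.1013 -0.0027 -0.0003]
```

{"op": "arm_command", "data": {"targets": [{"tx": 0.0008,"ty": 0.01,"tz": 0,"yaw": -0.1,"hand": 0.8},{"tx": 0.0005,"ty": 0.008,"tz": 0,"yaw": -0.08,"hand": 0.8},{"tx": 0.0003,"ty": 0.004,"tz": 0,"yaw": -0.04,"hand": 0.8}]}}

```text
time: 18.92
tcp_pos: [0.6663, -0.1764, 0.0645]
eef_rot: [-0.065, 3.137, -0.003]
contact_force: [4.1, -3.1, -4.1]
finger_gap: 0.0146
finger_force: 19.5
```

```bash
python3 lv.py
```

```text
[ 0.6663 -0.1764  0.0645] r 0.10157459497712018 th 0.07452349645894996 Ftool [-4.  -3.3  4.1] 0.014581245830923148 18.925 c [ 0.1015 -0.0034 -0.0004]
```

{"op": "arm_command", "data": {"targets": [{"tx": -0.0005,"ty": 0.003,"tz": 0,"yaw": -0.03,"hand": 0.8},{"tx": 0,"ty": 0.003,"tz": 0,"yaw": -0.03,"hand": 0.8}]}}

```text
time: 19.18
tcp_pos: [0.6657, -0.1703, 0.0644]
eef_rot: [-0.159, 3.136, -0.002]
contact_force: [3.2, -2.4, -2.8]
finger_gap: 0.0142
finger_force: 19.7
```

```bash
python3 lv.py
```

```text
[ 0.6657 -0.1703  0.0644] r 0.10160387245115543 th 0.1351763332909404 Ftool [-2.9 -2.7  2.8] 0.01419330462901667 19.175 c [ 1.015e-01 -3.400e-03 -1.000e-04]
```

{"op": "arm_command", "data": {"targets": [{"tx": -0.0003,"ty": 0.003,"tz": 0,"yaw": -0.03,"hand": 0.8},{"tx": 0,"ty": 0.003,"tz": 0,"yaw": -0.03,"hand": 0.8}]}}

```text
time: 19.42
tcp_pos: [0.665, -0.1673, 0.0644]
eef_rot: [-0.254, 3.131, -0.012]
contact_force: [2.7, -16.7, -3.2]
finger_gap: 0.0142
finger_force: 20.0
```

```bash
python3 lv.py
```

```text
[ 0.665  -0.1673  0.0644] r 0.10141177628914097 th 0.16523124402460457 Ftool [  0.1 -16.9   3.3] 0.014151881033070381 19.425 c [ 0.1014 -0.0003 -0.    ]
```

{"op": "arm_command", "data": {"targets": [{"tx": 0,"ty": 0,"tz": 0,"yaw": 0,"hand": 0.8},{"tx": 0,"ty": 0,"tz": 0,"yaw": 0,"hand": 0.3},{"tx": 0,"ty": 0,"tz": 0,"yaw": 0,"hand": -0.1},{"tx": 0,"ty": 0,"tz": 0,"yaw": 0,"hand": -0.1},{"tx": 0,"ty": 0,"tz": -0.02,"yaw": 0,"hand": -0.1},{"tx": 0,"ty": 0,"tz": -0.025,"yaw": 0,"hand": -0.1},{"tx": 0,"ty": 0,"tz": -0.03,"yaw": 0,"hand": -0.1},{"tx": 0,"ty": 0,"tz": -0.03,"yaw": 0,"hand": -0.1},{"tx": 0,"ty": 0,"tz": -0.03,"yaw": 0,"hand": -0.1},{"tx": 0,"ty": 0,"tz": -0.03,"yaw": 0,"hand": -0.1}]}}

```text
time: 20.68
tcp_pos: [0.6649, -0.1636, 0.2318]
eef_rot: [-0.252, 3.13, -0.001]
contact_force: [0.9, -0.1, 0.9]
finger_gap: 0.0473
finger_force: 0.0
```

{"op": "arm_command", "data": {"targets": [{"tx": 0,"ty": 0,"tz": -0.03,"yaw": 0,"hand": -0.1},{"tx": 0,"ty": 0,"tz": -0.03,"yaw": 0,"hand": -0.1},{"tx": 0,"ty": 0,"tz": 0,"yaw": 0,"hand": -0.1}]}}

```text
time: 21.05
tcp_pos: [0.6662, -0.164, 0.2943]
eef_rot: [-0.251, 3.124, -0.005]
contact_force: [-1.0, 0.4, -0.1]
finger_gap: 0.0464
finger_force: 0.0
```

```bash
python3 lv.py; python3 - <<'E'
from h import *
s=viewer.capture("side")
cv2.imwrite("pics/e1.png",cv2.resize(s["frame"][150:360,220:440,::-1],(630,600),interpolation=cv2.INTER_CUBIC))
for th in (.12,.165,.2): print(th,proj(s,[.565+.1*np.cos(th),-.184+.1*np.sin(th),.1]))
E
```

```text
[ 0.6662 -0.164   0.2943] r 0.10316752529016543 th 0.1947983483376972 Ftool [0.9 0.6 0.1] 0.04643518669493515 21.05 c [ 0.1031 -0.0035 -0.0007]
0.12 [359.49429543 248.67479319]
0.165 [358.20982731 247.39452051]
0.2 [357.16534353 246.42538381]
```

View pics/e1.png

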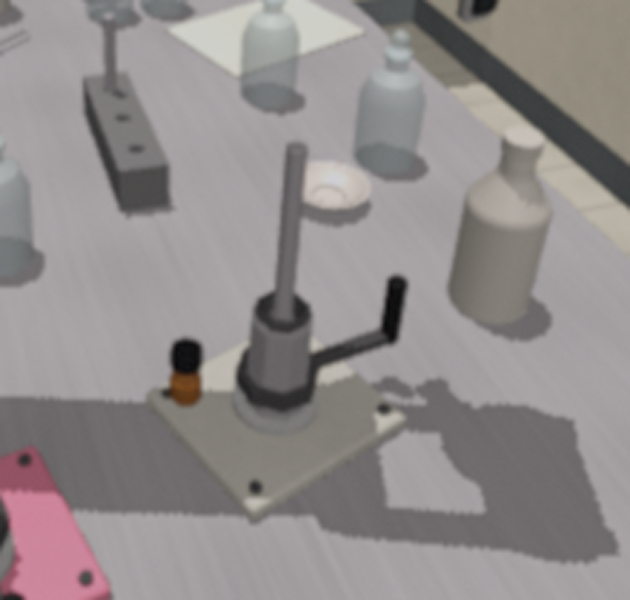

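The lever is closed, with the peg top at (397,282) in the crop. The post's top looks about 1 camera px higher than before, so I'll compare the two pictures numerically.

```bash
python3 - <<'E'
from h import *
a,b=[cv2.cvtColor(cv2.imread("pics/"+n),cv2.COLOR_BGR2GRAY).astype(int) for n in("l1.png","e1.png")]
print(a[132:172:2,290:304].mean(1).round().astype(int)); print(b[132:172:2,290:304].mean(1).round().astype(int))
print(a[220,265:310:3],b[220,265:310:3])
E
```

```text
[165 164 164 164 165 167 168 168 164 154 139 120 107 105 104 105 106 107
 107 107]
[162 162 161 158 150 134 119 111 109 111 111 106 103 102 102 104 104 104
 105 105]
[167 166 167 166 161 130  97  98 106 107 105 109 131 153 152] [164 163 163 165 158 124  92  96 104 105 103 109 134 151 150]
```

{"op": "arm_command", "data": {"targets": [{"tx": -0.01,"ty": -0.03,"tz": 0,"yaw": 0,"hand": -0.1},{"tx": -0.01,"ty": -0.03,"tz": 0,"yaw": 0,"hand": -0.1},{"tx": 0,"ty": -0.03,"tz": 0,"yaw": 0,"hand": -0.1},{"tx": 0,"ty": -0.03,"tz": 0,"yaw": 0,"hand": -0.1},{"tx": 0,"ty": -0.03,"tz": 0,"yaw": 0,"hand": -0.1},{"tx": 0,"ty": 0,"tz": 0,"yaw": 0,"hand": -0.1}]}}

```text
time: 21.85
tcp_pos: [0.7074, -0.3102, 0.2854]
eef_rot: [0.247, -3.128, -0.004]
contact_force: [-0.9, -0.1, -0.4]
finger_gap: 0.0471
finger_force: 0.0
```

```bash
python3 - <<'E'
from h import *
s=viewer.capture("side")
a=cv2.imread("pics/l1.png");c=cv2.resize(s["frame"][150:360,220:440,::-1],(630,600),interpolation=cv2.INTER_CUBIC)
cv2.imwrite("pics/cmp.png",np.hstack([cv2.resize(x[120:220,250:350],(400,400)) for x in(a,c)]))
print(c[132:172:2,290:304].mean((1,2)).round().astype(int))
E
```

```text
[154 153 153 153 154 155 156 156 154 146 133 114  99  96  96  97  98  98
  98  99]
```

View pics/cmp.png

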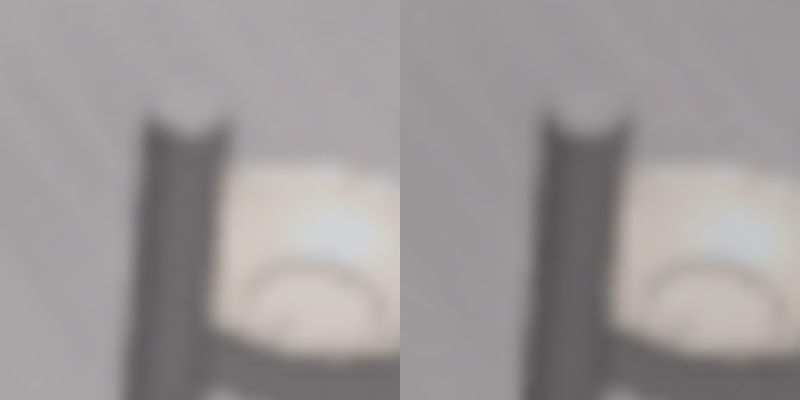

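The two views show the post's lit top at the same place, at crop (185,115) and (585,115). The post has not moved, so I'm handing in.

```bash
python3 -c "
from workcell import robot
print(robot.job_done())"
```

```text
the job is handed in; nothing more can be done
None
```

The round post is seated on the depth stop, the collet lever is turned to the end of its travel, and the gripper is clear; the job was handed in at about 22 s, and no verdict came back.

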